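Core the offset solenoid lever and hold it level over the solder fixture

ROBOT

A 6-joint arm with a two-finger parallel gripper is mounted at the origin on the work surface. World frame = base frame: x ahead of the robot, y to its left, z up, the work surface at z = 0. Lengths are in m, angles in rad, forces in N, time in s.
With the tool pointing down it reaches from about 0.25 to 0.725 m from the base axis. Payload 4 kg.
Tool frame: the origin (TCP) lies midway between the tips of the shut fingers; the grasp point (between the pads) lies 19 mm behind it; z points along the fingers, y is the line along which they close (so a half turn about z gives the same grasp; the last joint's range is limited). The gripper opens to 85 mm and grips with 20 to 120 N. Pads are 22 mm wide; open, the fingers measure 114 mm over their backs; the gripper's body (76 mm by 85 mm) begins 54 mm behind the grasp point. The pads swing forward as they close: fully open they stand 13 mm farther back than shut.
Start: joints at [1.256, 0.241, 0.005, 1.335, 0, 1.571], TCP at [0.155, 0.475, 0.231] pointing down, gripper open.
Joint ranges: [-2.72, 2.72], [-1.05, 1.87], [-1.09, 1.28], [-1.99, 2.15], [-1.42, 1.44], [-3.14, 3.14]. Speed limits (rad/s): [2.79, 2.79, 3.14, 3.14, 3.14, 3.14].

INTERFACE

Orientations are given as a unit quaternion [x, y, z, w].
In Python, from workcell import get_obs, camera, job_done, silhouettes gives the robot as it stands. The module is installed in compiled form; this text tells all that it offers.
- The arm moves only by the tool drive_tool, never from a script. Its argument "increments" is a list of rows, each a list of 3 entries, a list of its own where there are three numbers: the shift along the world's x, y, z in mm, then the turn, a rotation vector about the world's x, y, z in degrees, then the opening, from 0 (shut) to 1 (fully open). A call has 1 to 8 rows; each row shifts and turns the commanded pose from where the row before left it; what a row does not reach is not made up. A row lasts 1/12 s, in which the tool goes at most 41.7 mm and 7.16 degrees, less where a joint would pass 70% of its speed; a pose out of reach is approached as far as the arm can. A call is refused whole if a number of a shift passes 41.7 or a number of a turn 7.16, either way. A call with a gripper value outside its range is refused whole. The fingers move at their own pace and stop on an object; the grip force is fixed at half the most. Time passes only in rows, so rows that do not move let the fingers close. It gives the time, the measured TCP pose, the force, the opening and the grip force at its end, in the units of the state.
- get_obs(): the state, without advancing time (a new reading comes with each control period).
- camera(name): name is "scene" or "top" or "wrist"; returns a dict with "image" (384x512x3 uint8, red, green, blue), "K" (3x3 intrinsics, pixels), "k1" (the pictures are not rectified: a ray, as slopes to the right and down, at radius r is drawn at 1 + k1 r^2 times it, then the intrinsics apply), "view" (4x4, takes a point from world to camera coordinates). Camera axes: x right, y down, z forward; pixel columns grow to the right and rows downward; lengths in m; the calibration is good to about 2 mm. A picture is of the moment at which its call begins. There is no depth.
- job_done(): hands the job in; it is judged then, once.
Trained networks look in a picture, given as the dict that the camera call returned (one of the last four; its "shot" number tells which), for a name from the list of things; names that differ only in an ending like _2 or _b are one class to them, and where a whole thing is asked for, a point or a joint stands for the part that bears it (a point fixed in the world has none). Each returns a list of dicts, best first, with "conf" (0 to 1); they miss things now and then, are a little off and sometimes report something else, mostly with a low value. They report only what shows in the picture. A call takes as long as a camera call. They do not tell look-alikes from the thing itself.
- silhouettes(query, picture): "region" (384x512 bool, what is visible of it) and "bbox" ([left, top, right, bottom] in pixels, round what is visible of it).
The state is a dict: "clock": time; "joint_pos": joint angles; "joint_vel": joint speeds; "tau": joint torques, N m; "eef_pos": TCP position; "tool_rot": TCP orientation; "ft_force": force on the tool from outside, world axes, zero at the start; "ft_torque": the same for the moment, N m; "grip_width": finger opening in m; "grasp_force": force on a finger pad.
Only numpy, scipy, OpenCV 4.12 (cv2) and the standard library are available. Lean on these libraries where they do the work, as an engineer would, in place of code of your own. Each camera call takes 0.05 s, during which the arm holds its last target. There are 200 camera calls.

TASK

Slide the long steel core down into the open coil of the lever that lies in the assembly jig, until its head sits fully home on the coil, and let go of it. Then lift the lever by its balance point, core and all, and carry it to the empty solder fixture: finish while still holding it there in the gripper, level and lined up with the coil above the four-post nest and the foot above the fork, about 5 cm clear of the posts. Leave the short core, the finished coil unit, the wire spool and the screwdriver where they are.

Things in the scene. Friction and masses are not known exactly. Their poses are not given: they have to be found in the camera images.
- lever: Loose lever (sizes in mm), 420 g without core: steel bar 200 long (x), 14 wide, 24 high; dark foot 22 x 34 x 24 at x = -89; square copper coil, white 48 x 48 flanges, centre x = +123, z = -10 to +40. Origin: middle of the bar's underside; x towards the coil. Starts level in the jig, underside 40 above the bench, 3 play; lifts straight out. Fingers fit round and 30 below the bar.
- balance (a point): Balance point of the lever WITH the core home in its coil: lever frame x = +65 (34 short of the coil's near face), on the bar's centre line, z = 12 (half the bar's height). True within about 5 whatever the masses. Without the core the lever balances some 22 farther from the coil. Sizes in mm.
- coil_mouth (a point): Centre of the coil's hole at the top flange face (lever frame x = +123, y = 0, z = +40). The hole is round, 20 in diameter, vertical, 45 deep, closed at the bottom, with a small chamfer at the mouth. Sizes in mm.
- core: The long steel core, about 160 g: shaft 18 in diameter, 42 long, chamfered foot; round head on top 26 in diameter, 20 high; 62 tall in all. Origin: centre of the foot's end; z up. Stands on a wooden plate 8 thick, 70 from the short core along the plate. Home in the coil, its shoulder rests on the top flange and the 20 of head stand above it. Sizes in mm.
- core_shoulder (a point): Centre of the head's underside on the long core, 42 above its foot; the head reaches from here 20 further up. Sizes in mm.
- short_core: Bystander: short core, same head (26 diameter, 20 high) and shaft diameter, but the shaft only 18 long, 38 tall in all. Origin: centre of the foot. On the same wooden plate, 70 from the long core; which of the two is at which end varies. Sizes in mm.
- fixture: Empty solder fixture, fixed: steel base plate 290 x 100 x 12 with a fork of two dark cheeks for the foot (x = -89, 40 clear between) and a nest of four round posts 62 apart (centre x = +123, brass pad between). Tops of cheeks and posts 50 above the bench, nothing higher. Origin: on the bench, beneath where the lever's origin belongs; x from fork to nest. Sizes in mm.
- nest_top (a point): Centre of the four-post nest at the height of the post tops (fixture x = +123, 50 above the bench): the coil is to be held above it. Sizes in mm.
- fork_top (a point): Centre of the fork at the height of its top (fixture x = -89, 50 above the bench): the lever's foot is to be held above it. Sizes in mm.
- lever_foot (a point): Centre of the foot's underside on the lever (lever frame x = -89, y = 0, z = 0). Sizes in mm.
- jig: Assembly jig, fixed, holds the lever at the start: dark base plate 310 x 90 x 10, aluminium rests under the foot (x = -89, top 40 above the bench) and under the coil (x = +123, top 30 above the bench), with cheeks 7 higher. Origin: on the bench, straight beneath the lever's origin; x along the lever towards the coil. Sizes in mm.
- unit: Bystander: a finished coil unit, 80 x 60 in plan, 66 high, two small copper coils and a green plug on a board with steel feet. Origin: centre of its underside. Sizes in mm.
- spool: Bystander: wire spool, 60 in diameter, 50 high, standing. Origin: centre of its underside. Sizes in mm.
- screwdriver: Bystander: a screwdriver lying on the bench beyond the work.
There are look-alikes about, which are no part of the job. What is shaped like the core but pink or red is not meant.

How it is judged:
On the way, in this order (a step that is already met when the one before it is completed fails the run):
1. the long core is fully home in the coil (shoulder within 3 mm of the flange, centred) and let go, the lever still lying in the jig (z of core_shoulder in the frame of coil_mouth between -0.003 and 0.003 m and distance between core_shoulder and coil_mouth below 0.005 m and angle between the z axis of core and the z axis of lever, either way round below 0.1 rad and contact force between the fingers and core below 0.1 N and z of lever in the frame of jig below 0.046 m), for 0.2 s.
2. the lever is lifted clear of the jig in the gripper, the core still home (z of lever in the frame of jig above 0.07 m and contact force between lever and jig below 0.1 N and contact force between the fingers and lever above 2 N and distance between core_shoulder and coil_mouth below 0.006 m), for 0.2 s.
At the end, for the whole second after the job is handed in: Lever still in the gripper, gripped within 16 mm of its balance point, level within 7 degrees, coil and foot within 20 mm of nest and fork in plan, bar underside 80 to 160 mm above the bench (30 to 110 above the posts), not touching the fixture, core still home (horizontal distance between coil_mouth and nest_top below 0.02 m and horizontal distance between lever_foot and fork_top below 0.02 m and z of lever in the frame of fixture between 0.08 and 0.16 m and angle between lever's own z axis and vertical below 0.12 rad and x of the grasp point in the frame of balance between -0.016 and 0.016 m and contact force between the fingers and lever above 2 N and contact force between lever and fixture below 0.1 N and distance between core_shoulder and coil_mouth below 0.006 m and contact force between the fingers and core below 0.1 N and linear speed of lever below 0.02 m/s and angular speed of lever below 0.1 rad/s); the arm keeps its last pose, push and grip.
It fails at once if the short core is displaced by more than 20 mm (distance of short_core from where it was at the start of the episode above 0.02 m).
It fails at once if the finished unit, spool or screwdriver is displaced by more than 20 mm (distance of any of unit, spool, screwdriver from where it was at the start of the episode above 0.02 m).
It also fails if it takes over 58 s, if anything falls off the work surface, if the arm or the gripper's body presses on something with over 40 N, if the wrist force passes 120 N, or if a joint passes its speed limit or range.

## Working session

There is one attempt and no reset: what is moved stays moved. The work goes in short steps, Python scripts to look and compute and a tool call to move; the robot and the scene stay as the last step left them, time stands still between calls to the robot, and variables do not carry over. Pictures are saved under pics/ and viewed, at most 10 in all, crops included, and the job is handed in when it is done.

Besides the shell and the picture viewer there is one more tool, called after ">>>" as a command line: name --argument value ..., lists and objects as JSON in quotes. drive_tool: Moves the arm, as the interface text tells. Its arguments: {"type":"object","properties":{"increments":{"type":"array"}},"required":["increments"]}

```bash
mkdir -p pics
cat > h.py <<'E'
import numpy as np, cv2
from workcell import get_obs, camera, silhouettes
def ray(p,u,v):
    K=p["K"];d=np.array([(u-K[0,2])/K[0,0],(v-K[1,2])/K[1,1]]);s=d.copy()
    for _ in range(20): s=d/(1+p["k1"]*(s@s))
    R=p["view"][:3,:3];t=p["view"][:3,3]
    return -R.T@t, R.T@np.array([s[0],s[1],1])
def at(p,u,v,z):
    o,d=ray(p,u,v); return o+d*(z-o[2])/d[2]
def proj(p,P):
    c=p["view"][:3,:3]@np.array(P)+p["view"][:3,3]; s=c[:2]/c[2]; s=s*(1+p["k1"]*(s@s))
    return np.array([p["K"][0,0]*s[0]+p["K"][0,2],p["K"][1,1]*s[1]+p["K"][1,2]])
def save(p,n): cv2.imwrite("pics/"+n,p["image"][:,:,::-1])
E
python3 - <<'E'
from h import *
o=get_obs();print(o["clock"],o["eef_pos"],o["tool_rot"])
np.set_printoptions(precision=4,suppress=True)
ims=[]
for n in("top","scene"):
    p=camera(n);save(p,n+"0.png");print(n,p["K"].tolist(),p["k1"],-p["view"][:3,:3].T@p["view"][:3,3])
    for q in("lever","core","short_core","fixture","jig","unit","spool","screwdriver"):
        for s in silhouettes(q,p)[:3]:
            ys,xs=np.nonzero(s["region"]);print(q,round(s["conf"],2),s["bbox"],xs.mean().round(1),ys.mean().round(1),at(p,xs.mean(),ys.mean(),.04))
E
```

```text
0.0 [0.15460999 0.47481804 0.2304036 ] [ 1.56755002e-01  9.87636948e-01 -1.04809800e-03 -1.71013067e-04]
top [[452.980431183176, 0.0, 257.1619415705457], [0.0, 452.980431183176, 189.20367448796503], [0.0, 0.0, 1.0]] 0.027582050070421773 [0.4464 0.0036 1.1318]
lever 0.58 [338.5, 181.5, 383.2, 285.0] 359.7 222.6 [ 0.5148 -0.265   0.04  ]
core 0.47 [246.8, 223.8, 260.6, 233.3] 253.8 229.1 [ 0.4949 -0.0095  0.04  ]
core 0.47 [236.7, 263.5, 247.0, 278.3] 240.7 270.1 [0.3975 0.0202 0.04  ]
short_core 0.57 [255.2, 194.0, 265.4, 205.5] 259.6 201.0 [ 0.5631 -0.0223  0.04  ]
fixture 0.77 [140.7, 162.5, 215.6, 285.0] 176.7 223.7 [0.5049 0.1755 0.04  ]
jig 0.9 [318.3, 170.0, 386.0, 302.4] 348.3 240.7 [ 0.4709 -0.2367  0.04  ]
unit 0.61 [280.6, 101.4, 319.6, 135.1] 299.5 119.1 [ 0.7693 -0.1185  0.04  ]
spool 0.6 [220.8, 110.6, 242.1, 135.4] 230.0 120.6 [0.762  0.0539 0.04  ]
screwdriver 0.86 [142.6, 88.7, 177.3, 161.6] 164.0 113.0 [0.7777 0.2171 0.04  ]
scene [[486.04657984415286, 0.0, 261.1002312859192], [0.0, 486.04657984415286, 198.23536971464222], [0.0, 0.0, 1.0]] -0.16604917743049327 [ 1.2144 -0.4462  0.707 ]
lever 0.76 [113.0, 201.0, 148.8, 298.8] 128.3 258.5 [ 0.5238 -0.2637  0.04  ]
core 0.69 [181.7, 215.7, 195.7, 244.7] 188.9 225.0 [ 0.4994 -0.116   0.04  ]
core 0.56 [225.1, 193.9, 238.7, 219.4] 231.5 204.6 [ 0.4893 -0.0038  0.04  ]
core 0.52 [214.5, 172.5, 223.3, 199.4] 220.7 182.1 [0.4026 0.0205 0.04  ]
short_core 0.65 [370.7, 217.5, 415.8, 274.2] 399.9 254.4 [0.8111 0.1926 0.04  ]
short_core 0.46 [240.1, 221.6, 248.5, 236.2] 243.6 229.0 [ 0.5729 -0.0264  0.04  ]
fixture 0.94 [240.3, 158.9, 364.5, 227.6] 304.9 195.0 [0.5509 0.1557 0.04  ]
unit 0.77 [239.2, 296.8, 286.2, 341.1] 262.8 320.3 [ 0.791  -0.1297  0.04  ]
spool 0.92 [313.6, 255.4, 350.3, 297.5] 333.2 273.9 [0.7752 0.0443 0.04  ]
screwdriver 0.87 [373.2, 221.3, 418.5, 275.3] 398.8 252.3 [0.8057 0.1952 0.04  ]
```

View pics/top0.png

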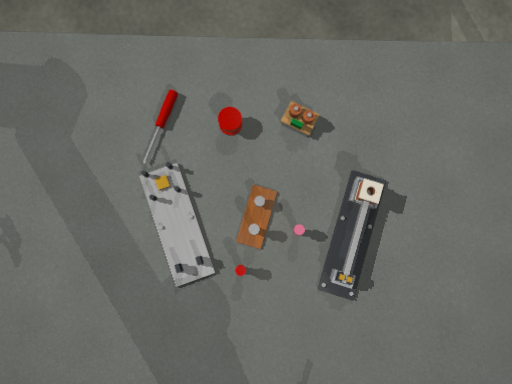

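View pics/scene0.png

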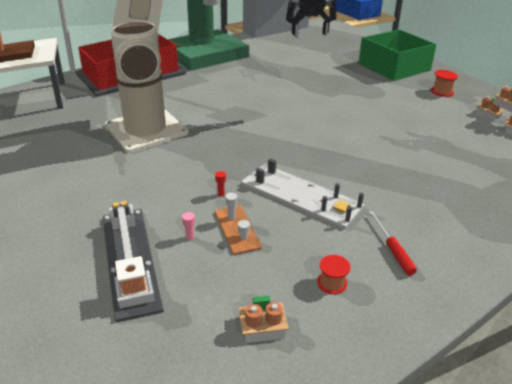

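Top view: the long core is the plate's lower grey head (254,229) and the short one is at (260,201). The pink (299,230) and red (240,270) pieces are look-alikes. The lever's hole is at about (371,191) and the fixture is on the left, with its nest at the top. Next I'll measure on enlarged crops.

Run:
```python
from h import *
p=camera("top");np.savez("top.npz",**{k:p[k] for k in("image","K","k1","view")})
im=p["image"][:,:,::-1]
def crop(x,y,w,h,s): return cv2.resize(im[y:y+h,x:x+w],None,fx=s,fy=s,interpolation=cv2.INTER_CUBIC)
a=crop(135,155,85,135,4);b=crop(318,165,75,135,4)
c=crop(235,180,40,70,4);c=cv2.copyMakeBorder(c,0,540-280,0,0,cv2.BORDER_CONSTANT)
cv2.imwrite("pics/crop.png",np.hstack([a,b,c])[:, :800])
```

```text
(no output)
```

View pics/crop.png

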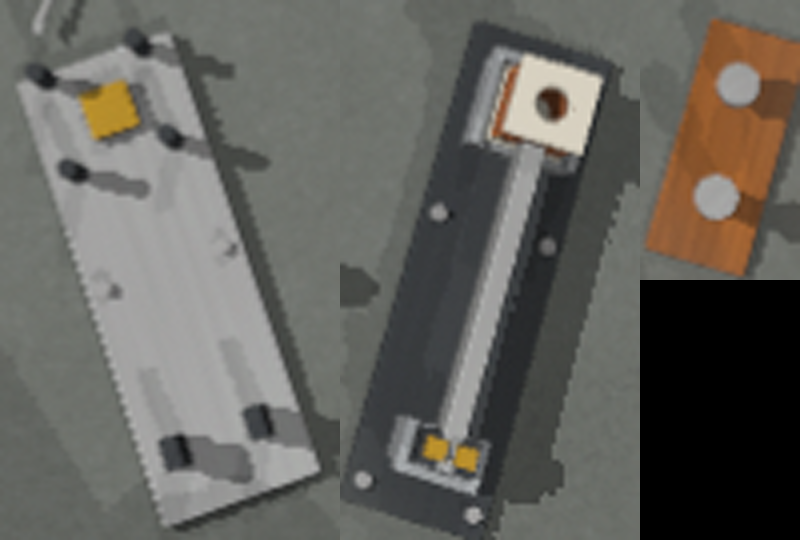

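Run:
```python
from h import *
np.set_printoptions(precision=4,suppress=True)
p=dict(np.load("top.npz"));p["k1"]=float(p["k1"]);im=p["image"].astype(int)
c=lambda x,y,ox,oy,ix=0:((x-ix+.5)/4-.5+ox,(y+.5)/4-.5+oy)
def blob(m,x0,y0,x1,y1):
    k=np.zeros(m.shape,bool);k[y0:y1,x0:x1]=m[y0:y1,x0:x1];ys,xs=np.nonzero(k);return xs.mean(),ys.mean(),len(xs)
r,g,b=im[...,0],im[...,1],im[...,2]
hm=(b>125)&(abs(r-b)<30)
for n,x,y,z in(("long",254,229,.07),("short",259,201,.046)):
    u,v,k=blob(hm,x-7,y-7,x+8,y+8);print(n,u,v,k,at(p,u,v,z))
fl=(r>170)&(g>160)&(r-b>10)
u,v,k=blob(fl,355,175,388,208);print("flange",u,v,k,at(p,u,v,.08))
hole=c(551,104,318,165,340);H=at(p,*hole,.08);print("hole",H)
fg=np.mean([at(p,*c(x,y,318,165,340),.064) for x,y in((435,448),(467,459))],0);print("foot yel",fg)
# bar centreline: top face of the bar
for x,y in((530,160),(454,432)): print("bar",at(p,*c(x,y,318,165,340),.064))
d=H-fg;print("yaw lever",np.degrees(np.arctan2(d[1],d[0])),np.linalg.norm(d[:2]))
pt=[at(p,*c(x,y,135,155),.05) for x,y in((33,75),(131,40),(163,131),(65,168))];print("posts",np.array(pt),np.mean(pt,0))
print("pads",[np.linalg.norm(pt[i]-pt[i-1]) for i in range(4)])
ch=[at(p,*c(x,y,135,155),.05) for x,y in((177,442),(259,412))];print("cheek",np.mean(ch,0))
co=np.array([at(p,*c(x,y,135,155),.012) for x,y in((17,87),(172,33),(320,470),(168,527))]);print(co,[np.linalg.norm(co[i]-co[i-1]) for i in range(4)],co.mean(0))
d=(co[0]+co[1]-co[2]-co[3]);print("yaw fix",np.degrees(np.arctan2(d[1],d[0])))
```

```text
long 253.65168539325842 228.93258426966293 89 [ 0.494  -0.0087  0.07  ]
short 259.3170731707317 200.59756097560975 82 [ 0.5633 -0.0215  0.046 ]
flange 370.3352435530086 190.621776504298 349 [ 0.5878 -0.2813  0.08  ]
hole [ 0.5878 -0.2814  0.08  ]
foot yel [ 0.3842 -0.2236  0.064 ]
bar [ 0.5562 -0.2726  0.064 ]
bar [ 0.3965 -0.2255  0.064 ]
yaw lever -15.847648081183449 0.21163139199640935
posts [[0.6239 0.2596 0.05  ]
 [0.6464 0.2019 0.05  ]
 [0.5914 0.1805 0.05  ]
 [0.568  0.2379 0.05  ]] [0.6074 0.22   0.05  ]
pads [np.float64(0.059954201207734176), np.float64(0.06189687040314793), np.float64(0.05906471260747029), np.float64(0.061916440037193064)]
cheek [0.4165 0.1414 0.05  ]
[[0.6224 0.278  0.012 ]
 [0.6584 0.1835 0.012 ]
 [0.3906 0.0837 0.012 ]
 [0.3556 0.1742 0.012 ]] [np.float64(0.2862974928066428), np.float64(0.10111665164276523), np.float64(0.28583216521543453), np.float64(0.09698215371340264)] [0.5068 0.1799 0.012 ]
yaw fix 20.85734958616996
```

>>> drive_tool --increments '[[[22.6, -32.2, 0], [0, 0, 0.3], 1], [[22.6, -32.2, 0], [0, 0, 0.3], 1], [[22.6, -32.2, 0], [0, 0, 0.3], 1], [[22.6, -32.2, 0], [0, 0, 0.3], 1], [[22.6, -32.2, 0], [0, 0, 0.3], 1], [[22.6, -32.2, 0], [0, 0, 0.3], 1], [[22.6, -32.2, 0], [0, 0, 0.3], 1], [[22.6, -32.2, 0], [0, 0, 0], 1]]'

```text
clock: 1.62
eef_pos: [0.3363, 0.2162, 0.2316]
tool_rot: [0.138, 0.99, 0.0, 0.0]
ft_force: [1.2, 1.1, -0.1]
grip_width: 0.0856
grasp_force: 0.0
```

>>> drive_tool --increments '[[[22.6, -32.3, -10], [0, 0, 0], 1], [[22.6, -32.3, -10], [0, 0, 0], 1], [[22.6, -32.3, -10], [0, 0, 0], 1], [[22.6, -32.3, -10], [0, 0, 0], 1], [[22.6, -32.3, -10], [0, 0, 0], 1], [[22.6, -32.3, -10], [0, 0, 0], 1], [[22.6, -32.3, -10], [0, 0, 0], 1], [[0, 0, 0], [0, 0, 0], 1]]'

```text
clock: 2.28
eef_pos: [0.4964, -0.0136, 0.1592]
tool_rot: [0.142, 0.99, -0.001, 0.0]
ft_force: [1.0, -0.1, -0.2]
grip_width: 0.0854
grasp_force: 0.0
```

Run:
```python
from h import *
np.set_printoptions(precision=4,suppress=True)
from scipy.spatial.transform import Rotation as R
o=get_obs();print(o["clock"],o["eef_pos"],R.from_quat(o["tool_rot"]).as_matrix())
p=camera("wrist");save(p,"w1.png");print(p["view"])
for q in("core","short_core"):
    for s in silhouettes(q,p)[:3]:
        ys,xs=np.nonzero(s["region"]);print(q,round(s["conf"],2),s["bbox"],at(p,xs.mean(),ys.mean(),.07))
print(proj(p,[.494,-.0087,.07]))
```

```text
2.2833 [ 0.4964 -0.0136  0.1592] [[-0.9596  0.2815 -0.0001]
 [ 0.2815  0.9596 -0.0024]
 [-0.0006 -0.0023 -1.    ]]
[[ 0.2803  0.9599 -0.0028 -0.1258]
 [ 0.9204 -0.268   0.2846 -0.4781]
 [ 0.2724 -0.0824 -0.9587  0.1726]
 [ 0.      0.      0.      1.    ]]
core 0.89 [143.9, 186.8, 183.4, 226.8] [ 0.4881 -0.1018  0.07  ]
core 0.65 [252.5, 48.9, 281.7, 83.5] [0.3999 0.0211 0.07  ]
core 0.63 [260.4, 223.1, 287.1, 259.3] [ 0.5453 -0.0162  0.07  ]
short_core 0.3 [248.5, 163.5, 278.9, 198.4] [ 0.491  -0.0068  0.07  ]
[262.9791 186.363 ]
```

View pics/w1.png

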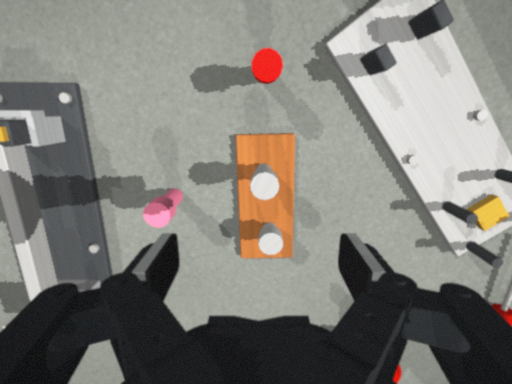

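The wrist view shows the long core's head at (265,183), within about 2 mm of the prediction. The short core is at (271,241), and the open fingers will pass clear of both.

>>> drive_tool --increments '[[[-1.5, 3, -20], [0, 0, 0], 1], [[-1.5, 2, -20], [0, 0, 0], 1], [[0, 0, -20], [0, 0, 0], 1], [[0, 0, -10], [0, 0, 0], 1], [[0, 0, 0], [0, 0, 0], 1], [[0, 0, 0], [0, 0, 0], 1]]'

```text
clock: 2.93
eef_pos: [0.4905, -0.0023, 0.0918]
tool_rot: [0.138, 0.99, 0.0, -0.0]
ft_force: [0.2, -0.4, 0.7]
grip_width: 0.0857
grasp_force: 0.0
```

Run:
```python
from h import *
np.set_printoptions(precision=4,suppress=True)
o=get_obs();print(o["clock"],o["eef_pos"],o["tool_rot"])
p=camera("wrist");save(p,"w2.png")
im=p["image"].astype(int);m=((im.min(2)>150)&(np.ptp(im,2)<25)).astype(np.uint8)
u,v=proj(p,[.494,-.0085,.07]);print(u,v)
n,l,st,ce=cv2.connectedComponentsWithStats(m)
for i in range(1,n):
    if st[i,4]>100 and abs(ce[i][0]-u)<60 and abs(ce[i][1]-v)<120: print(st[i],ce[i],at(p,*ce[i],.07))
```

```text
2.9333 [ 0.4905 -0.0023  0.0918] [ 0.1378  0.9905  0.     -0.0001]
250.6495292435675 227.83380438323968
[    0     0   459   310 52185] [213.8242 127.6163] [ 0.426  -0.0114  0.07  ]
[ 150  208   67   52 1963] [191.0341 230.241 ] [ 0.485  -0.0469  0.07  ]
[235 209  35  35 635] [250.8756 226.3386] [ 0.493  -0.0081  0.07  ]
[ 166  272  144   58 3726] [224.2976 301.5558] [ 0.5443 -0.0429  0.07  ]
```

View pics/w2.png

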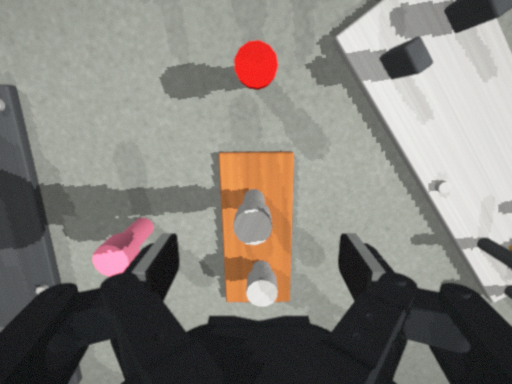

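The long core's head is at (253,226), between the fingers. It comes out at (0.4935, -0.0085), which agrees with the top view, so I'll lower and grip.

>>> drive_tool --increments '[[[3, -6.2, 0], [0, 0, 0.3], 1], [[0, 0, -20], [0, 0, 0], 1], [[0, 0, -15], [0, 0, 0], 1], [[0, 0, -7], [0, 0, 0], 1], [[0, 0, 0], [0, 0, 0], 1], [[0, 0, 0], [0, 0, 0], 1], [[0, 0, 0], [0, 0, 0], 1]]'

```text
clock: 3.57
eef_pos: [0.4948, -0.0096, 0.0504]
tool_rot: [0.136, 0.991, 0.0, 0.001]
ft_force: [0.1, 0.2, 0.5]
grip_width: 0.0853
grasp_force: 0.0
```

>>> drive_tool --increments '[[[0, 0, 0], [0, 0, 0], 0.3], [[0, 0, 0], [0, 0, 0], 0.2], [[0, 0, 0], [0, 0, 0], 0], [[0, 0, 0], [0, 0, 0], 0], [[0, 0, 0], [0, 0, 0], 0], [[0, 0, 0], [0, 0, 0], 0], [[0, 0, 0], [0, 0, 0], 0], [[0, 0, 0], [0, 0, 0], 0]]'

```text
clock: 4.23
eef_pos: [0.4942, -0.0093, 0.0497]
tool_rot: [0.136, 0.991, 0.0, 0.0]
ft_force: [-0.7, -0.0, 4.2]
grip_width: 0.0227
grasp_force: 58.7
```

>>> drive_tool --increments '[[[0, 0, 15], [0, 0, 0], 0], [[0, 0, 25], [0, 0, 0], 0], [[0, 0, 30], [0, 0, 0], 0], [[0, 0, 20], [0, 0, 0], 0], [[0, 0, 0], [0, 0, 0], 0], [[0, 0, 0], [0, 0, 0], 0]]'

```text
clock: 4.73
eef_pos: [0.4944, -0.0096, 0.1398]
tool_rot: [0.136, 0.991, -0.0, 0.001]
ft_force: [-0.2, -0.5, -1.4]
grip_width: 0.0224
grasp_force: 58.9
```

Run:
```python
from h import *
o=get_obs();print(o["clock"],o["eef_pos"],o["grip_width"],o["ft_force"])
p=camera("wrist");q=camera("scene")
a=p["image"][120:384,120:400];u,v=proj(q,o["eef_pos"]).astype(int);print(u,v)
b=q["image"][v-45:v+45,u-40:u+40]
A=cv2.resize(a,(480,453));B=cv2.resize(b,(320,360),interpolation=cv2.INTER_CUBIC);B=cv2.copyMakeBorder(B,0,93,0,0,cv2.BORDER_CONSTANT)
cv2.imwrite("pics/g1.png",np.hstack([A,B])[:,:,::-1])
```

```text
4.7333 [ 0.49439291 -0.00955879  0.13976727] 0.022428684786669307 [-0.23365925 -0.49440424 -1.37902051]
229 169
```

View pics/g1.png

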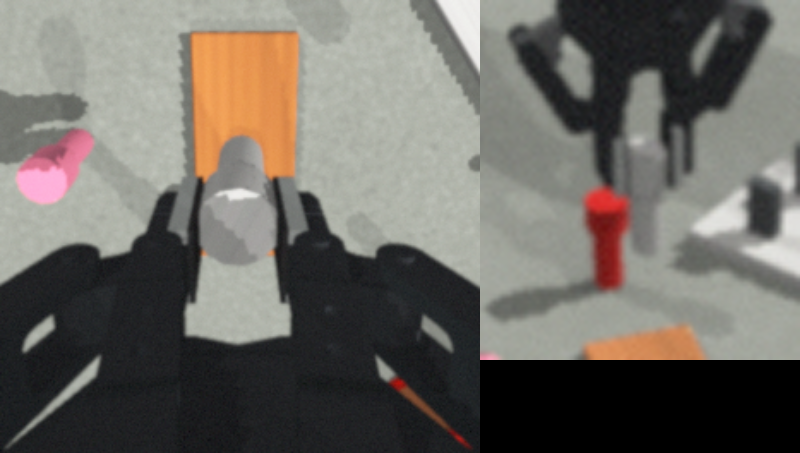

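The core hangs upright in the fingertips, held by its head, and the short core is still on the plate. I'll carry it above the coil.

>>> drive_tool --increments '[[[11.8, -34.1, 10], [0, 0, 0], 0], [[11.8, -34.1, 10], [0, 0, 0], 0], [[11.8, -34.1, 0], [0, 0, 0], 0], [[11.8, -34.1, 0], [0, 0, 0], 0], [[11.8, -34.1, 0], [0, 0, 0], 0], [[11.8, -34.1, 0], [0, 0, 0], 0], [[11.8, -34.1, 0], [0, 0, 0], 0], [[11.8, -34.1, 0], [0, 0, 0], 0]]'

```text
clock: 5.5
eef_pos: [0.5872, -0.2835, 0.1563]
tool_rot: [0.136, 0.991, 0.001, -0.002]
ft_force: [0.3, 0.0, -2.0]
grip_width: 0.023
grasp_force: 59.0
```

>>> drive_tool --increments '[[[0, 0, 0], [0, 0, 0], 0], [[0, 0, 0], [0, 0, 0], 0], [[0, 0, 0], [0, 0, 0], 0], [[0, 0, 0], [0, 0, 0], 0], [[0, 0, 0], [0, 0, 0], 0], [[0, 0, 0], [0, 0, 0], 0]]'

```text
clock: 6.0
eef_pos: [0.5881, -0.281, 0.1595]
tool_rot: [0.135, 0.991, 0.0, -0.0]
ft_force: [-0.1, -0.5, -0.9]
grip_width: 0.0224
grasp_force: 59.2
```

Run:
```python
from h import *
np.set_printoptions(precision=4,suppress=True)
o=get_obs();e=o["eef_pos"];print(o["clock"],e,o["tool_rot"])
p=camera("wrist");q=camera("scene")
print("hole in wrist",proj(p,[.5878,-.2814,.08]),"head",proj(p,e+[-.0009,.0011,.0205]),"foot",proj(p,e+[-.0009,.0011,-.0415]))
a=p["image"][100:384,120:400];U=proj(q,[.5878,-.2814,.1]);u,v=U.astype(int);print(u-40,v-50)
print("scene hole",proj(q,[.5878,-.2814,.08]),"foot",proj(q,e+[-.0009,.0011,-.0415]))
b=q["image"][v-50:v+50,u-40:u+40]
A=cv2.resize(a,(480,487));B=cv2.resize(b,(320,400),interpolation=cv2.INTER_CUBIC);B=cv2.copyMakeBorder(B,0,87,0,0,cv2.BORDER_CONSTANT)
cv2.imwrite("pics/g2.png",np.hstack([A,B])[:,:,::-1])
```

```text
6.0 [ 0.5881 -0.281   0.1595] [ 0.1352  0.9908  0.     -0.0001]
hole in wrist [257.6629 193.4796] head [259.7419 252.2569] foot [259.3436 208.2538]
88 209
scene hole [129.7306 267.3541] foot [127.1852 251.535 ]
```

View pics/g2.png

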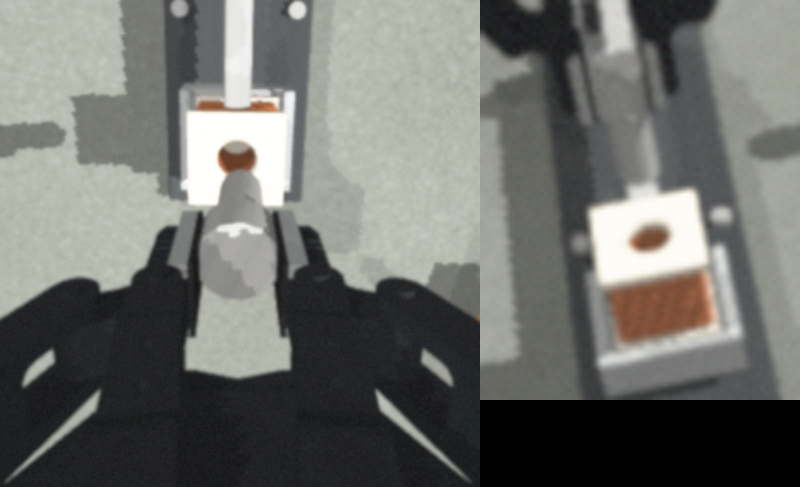

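The wrist view puts the hole at about (258,192) and the core's foot lines up with it. The scene view agrees within 1 px. I'll lower to the mouth and watch the force.

>>> drive_tool --increments '[[[0, 0, -15], [0, 0, 0], 0], [[0, 0, -13], [0, 0, 0], 0], [[0, 0, -5], [0, 0, 0], 0], [[0, 0, -3], [0, 0, 0], 0], [[0, 0, -3], [0, 0, 0], 0], [[0, 0, -3], [0, 0, 0], 0], [[0, 0, 0], [0, 0, 0], 0]]'

```text
clock: 6.68
eef_pos: [0.5882, -0.2823, 0.1173]
tool_rot: [0.136, 0.991, -0.0, -0.0]
ft_force: [-0.2, -0.2, -1.5]
grip_width: 0.0228
grasp_force: 59.2
```

>>> drive_tool --increments '[[[0, 0, -2], [0, 0, 0], 0], [[0, 0, -2], [0, 0, 0], 0], [[0, 0, 0], [0, 0, 0], 0]]'

```text
clock: 6.93
eef_pos: [0.5881, -0.2823, 0.1131]
tool_rot: [0.136, 0.991, 0.0, -0.0]
ft_force: [0.3, -1.1, -1.8]
grip_width: 0.0226
grasp_force: 59.2
```

>>> drive_tool --increments '[[[0, 0, -5], [0, 0, 0], 0], [[0, 0, -5], [0, 0, 0], 0], [[0, 0, -5], [0, 0, 0], 0], [[0, 0, -5], [0, 0, 0], 0], [[0, 0, -5], [0, 0, 0], 0], [[0, 0, -2], [0, 0, 0], 0], [[0, 0, 0], [0, 0, 0], 0], [[0, 0, 0], [0, 0, 0], 0]]'

```text
clock: 7.6
eef_pos: [0.5882, -0.2822, 0.086]
tool_rot: [0.136, 0.991, 0.0, -0.0]
ft_force: [-0.0, -0.7, -2.7]
grip_width: 0.0228
grasp_force: 59.2
```

>>> drive_tool --increments '[[[0, 0, -3], [0, 0, 0], 0], [[0, 0, 0], [0, 0, 0], 0], [[0, 0, 0], [0, 0, 0], 0.5], [[0, 0, 0], [0, 0, 0], 1], [[0, 0, 0], [0, 0, 0], 1], [[0, 0, 0], [0, 0, 0], 1], [[0, 0, 0], [0, 0, 0], 1], [[0, 0, 0], [0, 0, 0], 1]]'

```text
clock: 8.27
eef_pos: [0.5884, -0.2823, 0.0835]
tool_rot: [0.136, 0.991, -0.0, 0.0]
ft_force: [0.6, 0.2, 0.2]
grip_width: 0.0855
grasp_force: 0.0
```

>>> drive_tool --increments '[[[0, 0, 20], [0, 0, 0], 1], [[0, 0, 30], [0, 0, 0], 1], [[-10, 3, 20], [0, 0, 0], 1], [[-25, 7, 0], [0, 0, 0], 1], [[-20, 6, 0], [0, 0, 0], 1], [[0, 0, 0], [0, 0, 0], 1], [[0, 0, 0], [0, 0, 0], 1], [[0, 0, 0], [0, 0, 0], 1]]'

```text
clock: 8.93
eef_pos: [0.5339, -0.2666, 0.1537]
tool_rot: [0.136, 0.991, -0.0, 0.001]
ft_force: [0.6, -0.8, -0.5]
grip_width: 0.0853
grasp_force: 0.0
```

Run:
```python
from h import *
np.set_printoptions(precision=4,suppress=True)
o=get_obs();e=o["eef_pos"];print(o["clock"],e,o["tool_rot"])
p=camera("wrist");q=camera("scene")
C=np.array([.5873,-.281,0])
for z in(.08,.1): print(z,"wrist",(proj(p,C+[0,0,z])-[100,80])*[480/300,1.6],"scene",(proj(q,C+[0,0,z])-[88,209])*4)
a=p["image"][80:384,100:400]
b=q["image"][209:309,88:168]
A=cv2.resize(a,(480,486));B=cv2.resize(b,(320,400),interpolation=cv2.INTER_CUBIC);B=cv2.copyMakeBorder(B,0,86,0,0,cv2.BORDER_CONSTANT)
cv2.imwrite("pics/g3.png",np.hstack([A,B])[:,:,::-1])
```

```text
8.9333 [ 0.5339 -0.2666  0.1537] [ 0.1361  0.9907 -0.0002  0.0007]
0.08 wrist [254.0007 279.0868] scene [167.3045 232.4065]
0.1 wrist [254.0348 299.3502] scene [160.6054 200.6692]
```

View pics/g3.png

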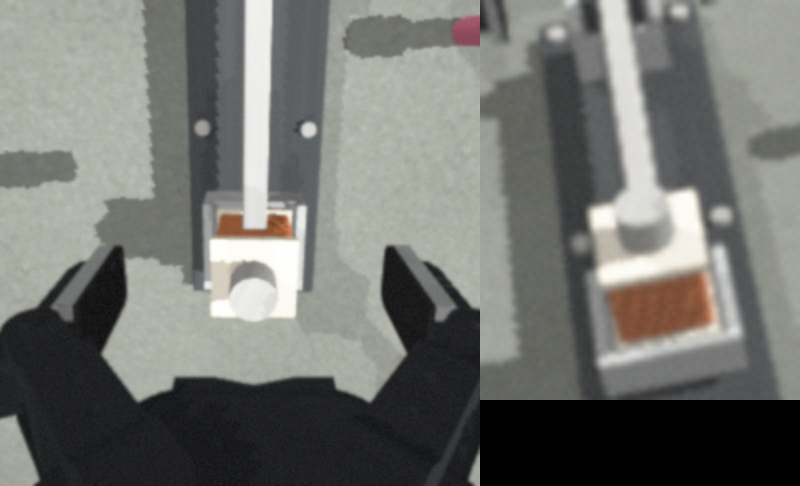

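The core is home: its head top at (254,297) in the wrist view and (162,202) in the scene view matches z = 0.10. Next I'll grip the lever at its balance point.

>>> drive_tool --increments '[[[-2.4, 1.4, -20], [0, 0, 0], 1], [[0, 0, -25], [0, 0, 0], 1], [[0, 0, -25], [0, 0, 0], 1], [[0, 0, -20], [0, 0, 0], 1], [[0, 0, -18], [0, 0, 0], 1], [[0, 0, -9], [0, 0, 0], 1], [[0, 0, 0], [0, 0, 0], 1], [[0, 0, 0], [0, 0, 0], 1]]'

```text
clock: 9.7
eef_pos: [0.5312, -0.2649, 0.036]
tool_rot: [0.136, 0.991, 0.0, -0.0]
ft_force: [-0.6, 0.2, 0.6]
grip_width: 0.0856
grasp_force: 0.0
```

>>> drive_tool --increments '[[[0, 0, 0], [0, 0, 0], 0.3], [[0, 0, 0], [0, 0, 0], 0.2], [[0, 0, 0], [0, 0, 0], 0], [[0, 0, 0], [0, 0, 0], 0], [[0, 0, 0], [0, 0, 0], 0], [[0, 0, 0], [0, 0, 0], 0], [[0, 0, 0], [0, 0, 0], 0], [[0, 0, 0], [0, 0, 0], 0]]'

```text
clock: 10.37
eef_pos: [0.5311, -0.2651, 0.037]
tool_rot: [0.136, 0.991, -0.0, 0.0]
ft_force: [-1.3, -0.6, 3.8]
grip_width: 0.0132
grasp_force: 59.8
```

>>> drive_tool --increments '[[[0, 0, 5], [0, 0, 0], 0], [[0, 0, 10], [0, 0, 0], 0], [[0, 0, 15], [0, 0, 0], 0], [[0, 0, 15], [0, 0, 0], 0], [[0, 0, 12], [0, 0, 0], 0], [[0, 0, 8], [0, 0, 0], 0], [[0, 0, 0], [0, 0, 0], 0], [[0, 0, 0], [0, 0, 0], 0]]'

```text
clock: 11.03
eef_pos: [0.5306, -0.2648, 0.1012]
tool_rot: [0.136, 0.991, 0.0, -0.0]
ft_force: [-0.2, -0.6, -5.6]
grip_width: 0.0131
grasp_force: 59.0
```

>>> drive_tool --increments '[[[0, 0, 0], [0, 0, 0], 0], [[0, 0, 0], [0, 0, 0], 0], [[0, 0, 0], [0, 0, 0], 0]]'

```text
clock: 11.28
eef_pos: [0.5301, -0.2645, 0.1002]
tool_rot: [0.136, 0.991, 0.0, -0.001]
ft_force: [0.4, -0.1, -5.1]
grip_width: 0.0129
grasp_force: 59.0
```

Run:
```python
from h import *
np.set_printoptions(precision=4,suppress=True)
o=get_obs();e=o["eef_pos"];print(o["clock"],e,o["tool_rot"],o["ft_force"],o["ft_torque"])
p=camera("scene");t=camera("top")
cv2.imwrite("pics/g4.png",cv2.resize(p["image"][150:342,60:316],(768,576),interpolation=cv2.INTER_CUBIC)[:,:,::-1])
```

```text
11.2833 [ 0.5301 -0.2645  0.1002] [ 0.1361  0.9907  0.0004 -0.0011] [ 0.3587 -0.1039 -5.1496] [-0.0284 -0.0496  0.0228]
```

View pics/g4.png

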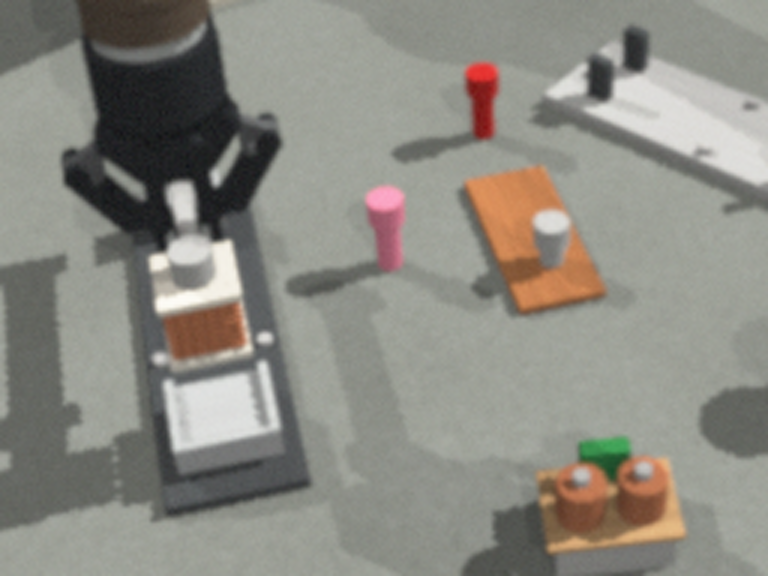

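The lever hangs level and clear of the jig, with the core's head still on the coil (190,250). I'll carry it over to the fixture.

>>> drive_tool --increments '[[[0.5, 10, 0], [0, 0, 1], 0], [[1, 20, 0], [0, 0, 1.6], 0], [[1.6, 29, 0], [0, 0, 2.3], 0], [[1.6, 30, 0], [0, 0, 2.4], 0], [[1.6, 30, 0], [0, 0, 2.4], 0], [[1.6, 30, 0], [0, 0, 2.4], 0], [[1.6, 30, 0], [0, 0, 2.4], 0], [[1.6, 30, 0], [0, 0, 2.4], 0]]'

```text
clock: 12.05
eef_pos: [0.5416, -0.0537, 0.1014]
tool_rot: [-0.013, 1.0, 0.0, 0.0]
ft_force: [0.1, 0.5, -5.1]
grip_width: 0.0133
grasp_force: 59.0
```

>>> drive_tool --increments '[[[1.6, 30, 0], [0, 0, 2.4], 0], [[1.6, 30, 0], [0, 0, 2.4], 0], [[1.6, 30, 0], [0, 0, 2.4], 0], [[1.6, 30, 0], [0, 0, 2.4], 0], [[1.6, 30, 0], [0, 0, 2.4], 0], [[1.6, 30, 0], [0, 0, 2.4], 0], [[1.6, 30, 0], [0, 0, 2.4], 0], [[1, 26, 0], [0, 0, 2], 0]]'

```text
clock: 12.72
eef_pos: [0.5535, 0.183, 0.1014]
tool_rot: [-0.176, 0.984, 0.0, 0.0]
ft_force: [0.6, -0.2, -6.2]
grip_width: 0.0129
grasp_force: 59.0
```

>>> drive_tool --increments '[[[0.5, 12, 0], [0, 0, 1.5], 0], [[0.5, 6, 0], [0, 0, 0.7], 0], [[0, 0, 0], [0, 0, 0], 0], [[0, 0, 0], [0, 0, 0], 0], [[0, 0, 0], [0, 0, 0], 0], [[0, 0, 0], [0, 0, 0], 0], [[0, 0, 0], [0, 0, 0], 0], [[0, 0, 0], [0, 0, 0], 0]]'

```text
clock: 13.38
eef_pos: [0.5552, 0.1971, 0.1014]
tool_rot: [-0.192, 0.981, -0.0, -0.0]
ft_force: [0.6, 0.4, -6.4]
grip_width: 0.0129
grasp_force: 59.2
```

Run:
```python
from h import *
np.set_printoptions(precision=4,suppress=True)
o=get_obs();e=o["eef_pos"];x,y=o["tool_rot"][:2];print(o["clock"],e,o["tool_rot"],"lever yaw",np.degrees(np.arctan2(x*x*0+y*y-x*x,2*x*y))-90)
t=camera("top");w=camera("scene")
z=lambda i,x,y,s=4:cv2.resize(i[y:y+135,x:x+100],(400,540),interpolation=cv2.INTER_CUBIC)
cv2.imwrite("pics/g5.png",np.hstack([z(t["image"],130,150),cv2.resize(w["image"][120:255,230:380],(390,540),interpolation=cv2.INTER_CUBIC)[:,:390]])[:,:,::-1])
```

```text
13.3833 [0.5552 0.1971 0.1014] [-0.1923  0.9813 -0.0001 -0.    ] lever yaw 22.16964638185941
```

View pics/g5.png

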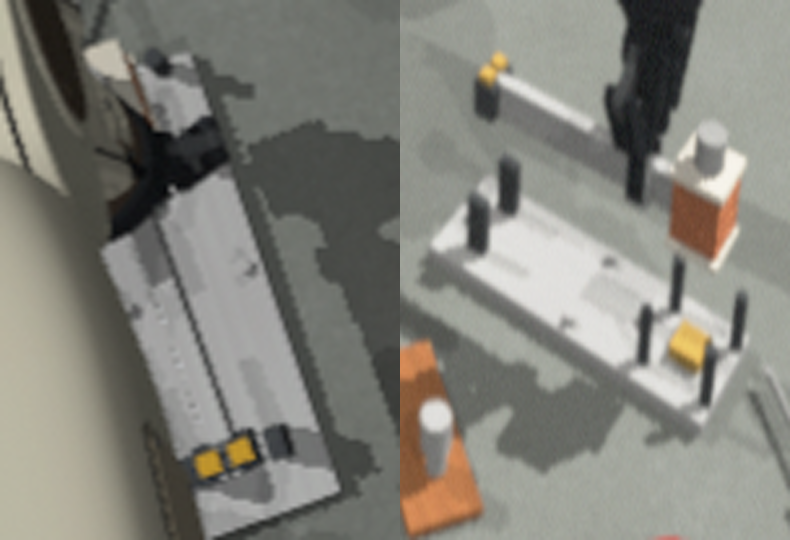

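The scene view shows the lever level with the core's head seated, coil over the posts and foot over the fork. From the grip pose, the coil and foot come out within about 5 mm of the nest and fork in plan. The underside is at about 0.10 m, so I'll hand in.

```bash
python3 -c "
from workcell import *
o=get_obs();print(o['grasp_force'],abs(o['joint_vel']).max());print(job_done())"
```

```text
59.113027453422546 0.005697648734075681
the job is handed in; nothing more can be done
None
```

The job is handed in: the long core is seated in the coil, and the gripper is holding the lever level about 5 cm above the solder fixture's posts, with the coil over the nest and the foot over the fork. The hand-in returned no verdict.

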